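# Clear the flat lap and lock its plate

### The arm

A 6-joint arm with a two-finger parallel gripper is mounted at the origin on the work surface. World frame = base frame: x ahead of the robot, y to its left, z up, the work surface at z = 0. Lengths are in m, angles in rad, forces in N, time in s.
With the tool pointing down it reaches from about 0.325 to 1 m from the base axis. Payload 5.1 kg.
Tool frame: the origin (TCP) lies at the very end of the fingers, on their centre line; the grasp point (between the pads) lies 19 mm behind it (env.grip_depth is the distance from the TCP to the grasp point, in m); z points along the fingers, y is the line along which they close (so a half turn about z gives the same grasp; the last joint's range is limited). The gripper opens to 85 mm and grips with 20 to 120 N. Pads are 22 mm wide; open, the fingers measure 114 mm over their backs; the gripper's body (76 mm by 85 mm) begins 54 mm behind the grasp point. The pads swing forward as they close: fully open they stand 13 mm farther back than shut.
Start: joints at [1.063, 0.124, 1.65, -0, 1.367, -0.083], TCP at [0.268, 0.592, 0.231] pointing down, gripper open.
Joint ranges: [-2.61, 2.61], [-1.02, 2.33], [0.03, 2.71], [-1.35, 4.49], [0.32, 2.68], [-2.91, 2.91]. Speed limits (rad/s): [2.57, 2.57, 3.14, 3.14, 3.14, 3.14].

### API

Orientations are given as a rotation vector (axis times angle).
In Python, from bench import readout, eyes, env gives the robot as it stands. The module is installed in compiled form; this text tells all that it offers.
- The arm moves only by the tool carry_out, never from a script. Its argument "increments" is a list of rows, each an object of numbers: "fingers": the closure, from -1 (fully open) to 1 (shut); "dx", "dy", "dz": the shift along the world's x, y, z in m; "spin": the turn about the world's z in degrees. A call has 1 to 12 rows; each row is the pose to reach, as a shift and turn from the pose commanded when the call began; what a row does not reach only later rows make up. A row lasts 1/10 s, in which the tool goes at most 50 mm and 8.59 degrees, less where a joint would pass 70% of its speed; a pose out of reach is approached as far as the arm can. A call with a gripper value outside its range is refused whole. The fingers move at their own pace and stop on an object; "newtons" is the grip in N (left out, the last holds). Time passes only in rows, so rows that repeat a pose let the fingers close. It gives the time, the measured TCP pose, the force, the opening and the grip force at its end, in the units of the state.
- readout.read_state(): the state, without advancing time (a new reading comes with each control period).
- eyes.read_camera(name): name is "scene" or "side" or "wrist"; returns a dict with "color" (400x640x3 uint8, blue, green, red), "mtx" (3x3 intrinsics, pixels), "position" and "attitude" of the camera in the world. Camera axes: x right, y up, looking along -z (the intrinsics and any distortion apply to the point x, -y, -z); pixel columns grow to the right and rows downward; lengths in m; the calibration is good to about 2 mm. A picture is of the moment at which its call begins. There is no depth.
- env.finish_job(): hands the job in; it is judged then, once.
Trained networks look in a picture, given as the dict that the camera call returned (one of the last four; its "shot" number tells which), for a name from the list of things; names that differ only in an ending like _2 or _b are one class to them, and where a whole thing is asked for, a point or a joint stands for the part that bears it (a point fixed in the world has none). Each returns a list of dicts, best first, with "confidence" (0 to 1); they miss things now and then, are a little off and sometimes report something else, mostly with a low value. They report only what shows in the picture. A call takes as long as a camera call.
- eyes.boxes_of(query, picture): "xy" ([column, row] in pixels, amid what is visible of it).
- eyes.cut_out(query, picture): "mask" (400x640 bool, what is visible of it) and "xy" ([column, row] in pixels, amid what is visible of it).
The state is a dict: "time_s": time; "joint_pos": joint angles; "dq": joint speeds; "effort": joint torques, N m; "position": TCP position; "eef_rot": TCP orientation; "ft_force": force on the tool from outside, world axes, zero at the start; "wrist_torque": the same for the moment, N m; "finger_gap": finger opening in m; "gripper_force": force on a finger pad.
Only numpy, scipy, OpenCV 4.12 (cv2) and the standard library are available. Lean on these libraries where they do the work, as an engineer would, in place of code of your own. Each camera call takes 0.05 s, during which the arm holds its last target. There are 200 camera calls.

### The job

The flat glass-grinding lap has three broken pieces of grinding stone lying on its iron plate. Clear all three into the white scrap crate, and only then turn the steel collar on the lap's hub by its arm until the pointer lines up with the raised locked mark on the rim. Leave the glass vase, the jar and the whole dressing stick on the bench undisturbed.

Things in the scene. Friction and masses are not known exactly. Their poses are not given: they have to be found in the camera images.
- lap: Flat lap, fixed to the bench: a round grey basin 370 mm across, 54 mm high, carrying a dark iron plate 330 mm across whose top is at z = 60 mm. It stands either left or right of the robot, the crate on the other side. Origin: centre of its underside, z up. The hub (collar axis) is the vertical through the origin.
- collar (a joint): Turn of the captive steel collar about the lap's vertical axis, rad: the angle of its arm from the lap's own +x axis, anticlockwise seen from above. Starts between -0.1 and 0.25; locked at 1.3. It moves from -0.3 to 1.9 with light friction and stays where it is left. Nothing stops it at the mark.
- collar_grip (a point): Grip point on the arm of the collar, 75 mm from the axis, z = 85 mm; x axis outward along the arm. Collar: a steel ring 64 mm across on the hub, with one arm, an upright bar 14 mm thick out to 105 mm from the axis, z = 66 to 104 mm; then a thin pointer (6 mm wide, z = 66 to 74 mm) on to 144 mm from the axis. The arm would strike pieces left in its way.
- lock_mark (a point): The locked mark: a raised bright metal bar, 30 mm long radially and 12 mm wide, on the lap's grey rim, 173 mm from the axis at 1.3 rad from the lap's +x axis. Point: centre of its top, z = 68 mm. It is the only mark on the rim.
- crate: White plastic scrap crate, open on top, fixed, empty at first: 220 (x) by 280 (y) by 120 mm high outside, walls and floor 5 mm, rim flange 6 mm wider. Origin: centre of its underside, z up.
- chunk_a: Broken arc of a grinding wheel, grey stone, about 87 mm long (x), 34 mm wide (y) at the middle and bowed to about 45 mm overall, 30 mm high, about 0.18 kg. Grip it across y at the middle. Origin: centre of the underside; z up as first lying. All three pieces start on the iron plate, apart from each other, at any yaw.
- chunk_b: Stub of a grinding stick, grey stone, about 76 mm long (x, from -39 to +37 mm), 32 mm wide (y), 32 mm high, narrower at its broken +x end, about 0.18 kg. Origin: centre of the underside; z up as first lying. All three pieces start on the iron plate, apart from each other, at any yaw.
- chunk_c: Lump of grinding stone, grey, 62 mm long (x), 42 mm wide (y), flat sides up to 26 mm, with a smaller crooked top to about 42 mm, about 0.18 kg. Origin: centre of the underside; z up as first lying. All three pieces start on the iron plate, apart from each other, at any yaw.
- vase: Bystander: clear glass tumbler vase, 90 mm across the rim, 140 mm high, upright on the bench. Origin: centre of its underside.
- jar: Bystander: white plastic jar with a grey cap, 80 mm across, 120 mm high, upright on the bench. Origin: centre of its underside.
- stick: Bystander: a whole grey stone dressing stick lying on the bench (not on the lap), 150 (x) by 30 (y) by 28 mm. Origin: centre of its underside.

How it is judged:
By the outcome, as a careful person would: the job done as asked, in the order asked, and still so for the second after the job is handed in, with the robot touching nothing.
It also fails if it takes over 72 s, if anything falls off the work surface, if the arm or the gripper's body presses on something with over 40 N, if the wrist force passes 120 N, or if a joint passes its speed limit or range.

## Working session

There is one attempt and no reset: what is moved stays moved. The work goes in short steps, Python scripts to look and compute and a tool call to move; the robot and the scene stay as the last step left them, time stands still between calls to the robot, and variables do not carry over. Pictures are saved under pics/ and viewed, at most 10 in all, crops included, and the job is handed in when it is done.

Besides the shell and the picture viewer there is one more tool, called after ">>>" as name([rows], argument=value, ...), one row to a line, values as JSON. carry_out: Moves the arm, as the interface text tells. Its arguments: {"type":"object","properties":{"increments":{"type":"array","items":{"type":"object","properties":{"fingers":{"type":"number"},"dx":{"type":"number"},"dy":{"type":"number"},"dz":{"type":"number"},"spin":{"type":"number"}}}},"newtons":{"type":"number"}},"required":["increments"]}

```bash
mkdir -p pics; cat > h.py <<'E'
import numpy as np, cv2
from scipy.spatial.transform import Rotation as R
from bench import readout, eyes, env
def rot(p):
    a=np.array(p["attitude"],float)
    if a.shape==(3,3): return a
    return R.from_rotvec(a).as_matrix() if a.size==3 else R.from_quat(a).as_matrix()
def ray(p,xy):
    K=np.array(p["mtx"]); u=np.linalg.inv(K)@[xy[0],xy[1],1.]
    d=rot(p)@[u[0],-u[1],-u[2]]; return np.array(p["position"],float),d/np.linalg.norm(d)
def onz(p,xy,z):
    o,d=ray(p,xy); return o+d*(z-o[2])/d[2]
def tri(rs):
    A=sum(np.eye(3)-np.outer(d,d) for o,d in rs); b=sum((np.eye(3)-np.outer(d,d))@o for o,d in rs)
    return np.linalg.solve(A,b)
def proj(p,X):
    c=rot(p).T@(np.array(X)-p["position"]); v=np.array(p["mtx"])@[c[0],-c[1],-c[2]]; return v[:2]/v[2]
E
python3 - <<'E'
from h import *
np.set_printoptions(precision=3,suppress=True)
s=readout.read_state(); print({k:s[k] for k in("time_s","position","eef_rot","finger_gap","ft_force")})
for n in("scene","side","wrist"):
    p=eyes.read_camera(n); cv2.imwrite(f"pics/{n}0.png",p["color"]); print(n,[(k,np.array(v).round(3).tolist()) for k,v in p.items() if k not in("color",)])
    for q in("lap","collar_grip","lock_mark","crate","chunk_a","chunk_b","chunk_c","vase","jar","stick"):
        r=eyes.boxes_of(q,p)
        print(n,q,[(np.round(x["xy"]).tolist(),round(x["confidence"],2), onz(p,x["xy"],.075).round(3).tolist()) for x in r[:4]])
E
```

```text
{'time_s': 0.0, 'position': array([0.268, 0.592, 0.23 ]), 'eef_rot': array([-0.662, -3.07 ,  0.003]), 'finger_gap': 0.08537931501477855, 'ft_force': array([ 0.292, -0.893,  0.132])}
scene [('mtx', [[409.382, 0.0, 319.606], [0.0, 409.382, 201.097], [0.0, 0.0, 1.0]]), ('position', [1.593, 0.74, 0.838]), ('attitude', [0.548, 1.104, 1.969]), ('shot', 1)]
scene lap [([388.0, 224.0], 0.7, [0.587, 0.269, 0.075])]
scene collar_grip [([382.0, 214.0], 0.94, [0.549, 0.227, 0.075]), ([406.0, 222.0], 0.74, [0.545, 0.314, 0.075])]
scene lock_mark [([388.0, 228.0], 0.6, [0.606, 0.282, 0.075]), ([246.0, 141.0], 0.55, [0.369, -0.588, 0.075])]
scene crate [([281.0, 179.0], 0.75, [0.556, -0.214, 0.075])]
scene chunk_a [([408.0, 199.0], 0.76, [0.41, 0.257, 0.075]), ([368.0, 194.0], 0.73, [0.464, 0.122, 0.075]), ([408.0, 223.0], 0.59, [0.545, 0.319, 0.075])]
scene chunk_b [([408.0, 199.0], 0.76, [0.41, 0.257, 0.075]), ([368.0, 194.0], 0.73, [0.464, 0.122, 0.075]), ([408.0, 223.0], 0.59, [0.545, 0.319, 0.075])]
scene chunk_c [([408.0, 199.0], 0.76, [0.41, 0.257, 0.075]), ([368.0, 194.0], 0.73, [0.464, 0.1
[... 1013 characters left out ...]
02, -0.588, 0.075]), ([315.0, 272.0], 0.24, [0.544, 0.311, 0.075])]
side jar [([275.0, 183.0], 0.87, [0.812, -0.057, 0.075])]
side stick [([309.0, 365.0], 0.67, [0.475, 0.598, 0.075]), ([362.0, 265.0], 0.61, [0.408, 0.248, 0.075])]
wrist [('mtx', [[346.013, 0.0, 327.244], [0.0, 346.013, 200.399], [0.0, 0.0, 1.0]]), ('position', [0.199, 0.623, 0.374]), ('attitude', [-0.269, -0.173, 1.137]), ('shot', 3)]
wrist lap [([218.0, 353.0], 0.76, [0.389, 0.41, 0.075])]
wrist collar_grip []
wrist lock_mark [([214.0, 350.0], 0.58, [0.385, 0.408, 0.075])]
wrist crate []
wrist chunk_a []
wrist chunk_b []
wrist chunk_c []
wrist vase []
wrist jar []
wrist stick [([381.0, 338.0], 0.68, [0.443, 0.573, 0.075])]
```

```bash
python3 - <<'E'
import cv2
a=cv2.imread("pics/scene0.png")[120:290,180:480]; b=cv2.imread("pics/side0.png")[180:350,230:430]
cv2.imwrite("pics/sc1.png",cv2.resize(a,None,fx=2.6,fy=2.6,interpolation=2)); cv2.imwrite("pics/sd1.png",cv2.resize(b,None,fx=3.5,fy=3.5,interpolation=2))
E
```

```text
(no output)
```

View pics/sc1.png

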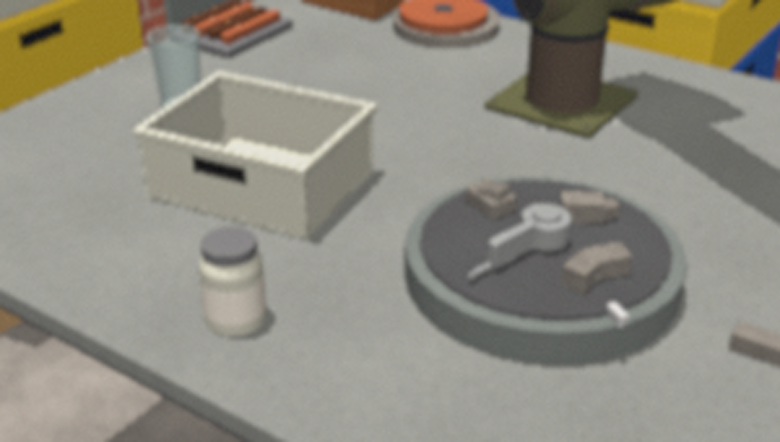

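View pics/sd1.png

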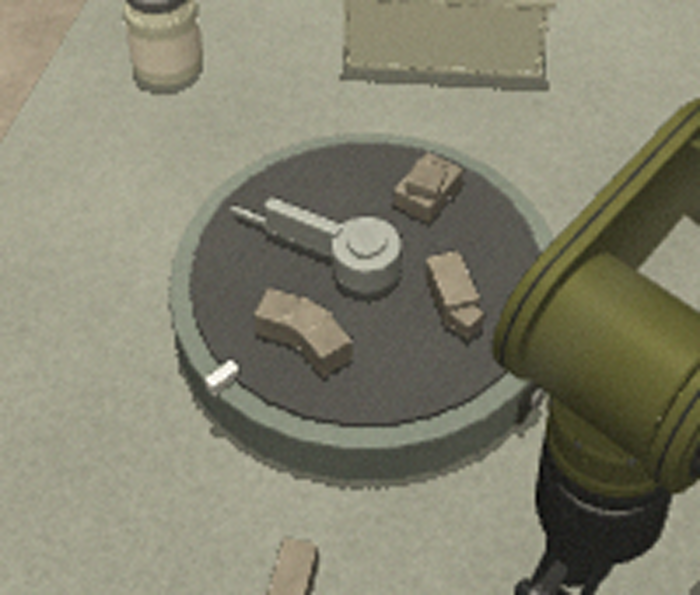

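The scene picture shows the collar arm at scene px (375,215), chunk_c (368,194), chunk_b (408,199), chunk_a (408,223), and the mark at (417,240). The lap is on the left, with the crate on the right, the vase behind it and the jar in front. In the side picture, c is at (354,234), b at (359,265), a at (315,272), the mark at (293,287) and the hub at (335,249).

>>> carry_out([
  {"dx": 0.05, "dy": -0.05, "dz": 0.17, "fingers": -1},
  {"dx": 0.19, "dy": -0.28, "dz": 0.2},
  {"dx": 0.19, "dy": -0.28, "dz": 0.2},
  {"dx": 0.19, "dy": -0.28, "dz": 0.2},
  {"dx": 0.19, "dy": -0.28, "dz": 0.2},
  {"dx": 0.19, "dy": -0.28, "dz": 0.2},
  {"dx": 0.19, "dy": -0.28, "dz": 0.2},
  {"dx": 0.19, "dy": -0.28, "dz": 0.2},
  {"dx": 0.19, "dy": -0.28, "dz": 0.2},
  {"dx": 0.19, "dy": -0.28, "dz": 0.2},
])

```text
invalid input at $.increments[0]: expected keys fingers, dx, dy, dz, spin
```

```bash
cat > m.py <<'E'
from h import *
import sys
np.set_printoptions(precision=3,suppress=True)
def pl(p,m,z):
    c=max(cv2.findContours(m.astype('uint8'),0,1)[0],key=cv2.contourArea)[:,0]
    w=np.array([onz(p,q,z)[:2] for q in c])*1000
    (cx,cy),(a,b),t=cv2.minAreaRect(w.astype('float32'))
    if a<b:a,b,t=b,a,t+90
    return np.round([cx,cy,a,b,(t+90)%180-90],1).tolist()
if __name__=="__main__":
    s=readout.read_state(); print(s["time_s"],s["position"],s["eef_rot"])
    p=eyes.read_camera("wrist"); cv2.imwrite(f"pics/{sys.argv[1]}.png",p["color"]); print(p["position"],p["attitude"])
    for q,z in(("chunk_a",.09),("collar_grip",.104),("lock_mark",.068),("lap",.06),("crate",.12)):
        for r in eyes.cut_out(q,p)[:4]: print(q,np.round(r["xy"]).tolist(),round(r["confidence"],2),pl(p,r["mask"],z))
E
python3 m.py w1
```

```text
1.65 [0.268 0.592 0.231] [-0.662 -3.071  0.   ]
[0.199 0.623 0.374] [-0.269 -0.173  1.137]
lock_mark [217.0, 352.0] 0.81 [406.6, 421.6, 80.2, 49.4, 3.9]
lap [219.0, 350.0] 0.56 [412.9, 412.3, 83.1, 51.8, 11.2]
```

View pics/w1.png

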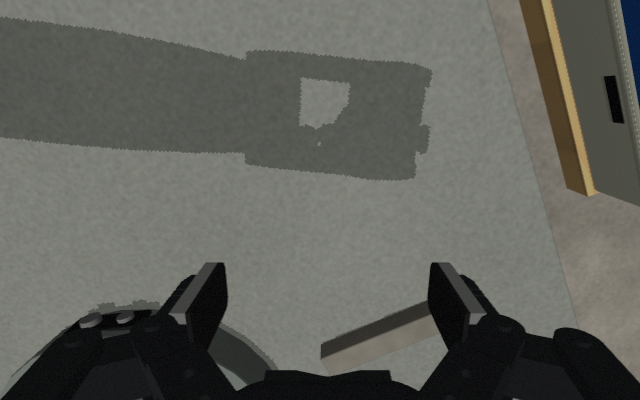

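The wrist picture shows only the bench, with the stick at px (380,340). The move was refused because every row needs all the keys. I'll repeat it in full.

>>> carry_out([
  {"dx": 0.05, "dy": -0.05, "dz": 0.17, "fingers": -1, "spin": 0},
  {"dx": 0.22, "dy": -0.37, "dz": 0.2, "fingers": -1, "spin": 0},
  {"dx": 0.22, "dy": -0.37, "dz": 0.2, "fingers": -1, "spin": 0},
  {"dx": 0.22, "dy": -0.37, "dz": 0.2, "fingers": -1, "spin": 0},
  {"dx": 0.22, "dy": -0.37, "dz": 0.2, "fingers": -1, "spin": 0},
  {"dx": 0.22, "dy": -0.37, "dz": 0.2, "fingers": -1, "spin": 0},
  {"dx": 0.22, "dy": -0.37, "dz": 0.2, "fingers": -1, "spin": 0},
  {"dx": 0.22, "dy": -0.37, "dz": 0.2, "fingers": -1, "spin": 0},
  {"dx": 0.22, "dy": -0.37, "dz": 0.2, "fingers": -1, "spin": 0},
  {"dx": 0.22, "dy": -0.37, "dz": 0.2, "fingers": -1, "spin": 0},
  {"dx": 0.22, "dy": -0.37, "dz": 0.2, "fingers": -1, "spin": 0},
  {"dx": 0.22, "dy": -0.37, "dz": 0.2, "fingers": -1, "spin": 0},
])

```text
time_s: 3.15
position: [0.4882, 0.2217, 0.4316]
eef_rot: [0.665, 3.07, 0.001]
ft_force: [-0.1, 0.5, -0.4]
finger_gap: 0.0857
gripper_force: 0.0
```

```bash
python3 m.py w2; python3 - <<'E'
from m import *
for n in("side","scene"):
    p=eyes.read_camera(n)
    for q,z in(("chunk_a",.09),("collar_grip",.104),("crate",.12),("lock_mark",.068)):
        for r in eyes.cut_out(q,p)[:4]: print(n,q,np.round(r["xy"]).tolist(),round(r["confidence"],2),pl(p,r["mask"],z))
E
```

```text
3.15 [0.488 0.222 0.432] [0.665 3.07  0.001]
[0.419 0.252 0.574] [-0.269 -0.174  1.135]
chunk_a [262.0, 168.0] 0.95 [468.6, 126.5, 65.2, 45.7, 71.2]
chunk_a [403.0, 152.0] 0.85 [537.9, 314.4, 93.8, 45.7, -21.1]
chunk_a [322.0, 89.0] 0.62 [416.9, 248.3, 77.1, 32.1, -59.0]
collar_grip [343.0, 168.0] 0.68 [538.0, 211.3, 143.4, 60.7, -25.1]
lock_mark [339.0, 142.0] 0.64 [502.8, 228.0, 355.4, 354.7, -61.5]
lap [337.0, 140.0] 0.82 [503.6, 227.6, 360.7, 359.6, 14.4]
crate [83.0, 272.0] 0.88 [514.8, -213.9, 361.6, 213.9, -80.2]
side chunk_a [316.0, 271.0] 0.91 [535.1, 323.6, 105.9, 54.9, -22.6]
side chunk_a [360.0, 265.0] 0.7 [414.1, 254.7, 95.2, 41.7, -58.2]
side collar_grip [323.0, 245.0] 0.78 [540.2, 220.7, 167.4, 83.3, -24.7]
side crate [363.0, 173.0] 0.94 [517.1, -192.5, 418.3, 230.6, -80.8]
side lock_mark [333.0, 264.0] 0.97 [495.8, 250.4, 388.5, 359.2, -75.8]
scene chunk_a [368.0, 193.0] 0.77 [499.6, 142.4, 95.6, 63.7, 29.3]
scene chunk_a [406.0, 221.0] 0.73 [559.7, 325.6, 118.3, 72.6, -23.2]
scene chunk_a [409.0, 199.0] 0.61 [440.7, 262.9, 79.6, 71.7, 35.2]
scene collar_grip [382.0, 216.0] 0.66 [587.6, 244.2, 195.9, 77.9, 1.0]
scene crate [279.0, 180.0] 0.76 [599.1, -186.7, 396.0, 380.3, 9.6]
scene crate [244.0, 143.0] 0.42 [460.1, -486.6, 320.0, 84.9, 45.9]
scene lock_mark [388.0, 228.0] 0.88 [556.3, 250.8, 419.9, 359.3, 19.1]
```

View pics/w2.png

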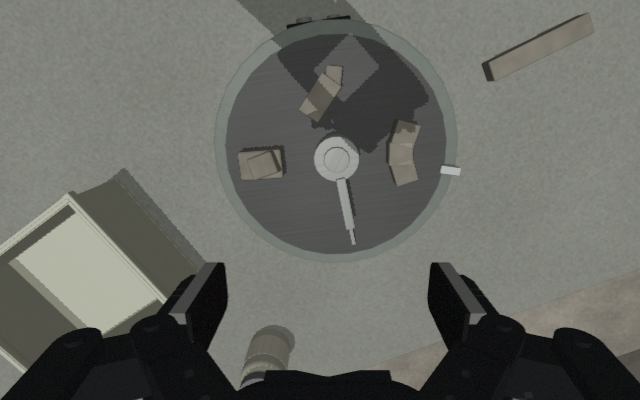

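The wrist picture shows the hub at (337,158) and the pointer tip at (352,243), with the mark at (451,170). Chunk_c is at (262,165), b at (320,92) and a at (403,152). The crate is lower left, rotated to the image.

```bash
python3 - <<'E'
from m import *
P={n:eyes.read_camera(n) for n in("wrist","side","scene")}
px=dict(a=((403,152),(316,271),(406,221)),b=((322,89),(360,265),(409,199)),c=((262,166),(354,234),(368,193)))
for k,v in px.items():
    for i in(2,3):
        X=tri([ray(p,x) for p,x in zip(list(P.values())[:i],v[:i])]); print(k,i,X)
w=P["wrist"]
L=eyes.cut_out("lap",w)[0]["mask"]; print("lap",pl(w,L,.054),pl(w,L,.05))
c=onz(w,(337,157.5),.104);m=onz(w,(451,170.5),.068);t=onz(w,(352,243),.07);print("hub",c,"mark",m,"tip",t)
f=lambda a,b:np.degrees(np.arctan2(*(a-b)[1::-1]))
print("ang mark",f(m,c),"tip",f(t,c))
# crate rim edge + brightness threshold for the mark
g=w["color"].astype(int); b=(g.min(2)>190); ys,xs=np.nonzero(b[150:190,430:480]); print("bright",len(xs),xs.mean()+430,ys.mean()+150)
# per-chunk top quad: bring out contours at measured z
for r in eyes.cut_out("chunk_a",w): print(np.round(r["xy"]),[pl(w,r["mask"],z) for z in(.06,.09)])
for q in("jar","vase","stick","crate"):
    for n in("side","scene"): print(q,n,[(np.round(r["xy"]).tolist(),pl(P[n],r["mask"],.12)) for r in eyes.cut_out(q,P[n])[:1]])
im=cv2.resize(w["color"][50:260,220:470],None,fx=3.1,fy=2.8) ; im=cv2.resize(w["color"][55:255,225:470],None,fx=3.2,fy=3,interpolation=2)
E
```

```text
a 2 [0.537 0.316 0.091]
a 3 [0.54  0.313 0.08 ]
b 2 [0.413 0.248 0.075]
b 3 [0.412 0.253 0.078]
c 2 [0.468 0.121 0.07 ]
c 3 [0.466 0.125 0.08 ]
lap [504.7, 227.1, 367.0, 365.3, -62.6] [505.4, 226.9, 369.8, 368.1, -62.6]
hub [0.502 0.23  0.104] mark [0.596 0.375 0.068] tip [0.643 0.194 0.07 ]
ang mark 57.014419790869034 tip -14.057594200495526
bright 0 nan nan
[323.  93.] [[416.1, 247.4, 81.3, 34.1, -58.2], [416.2, 247.7, 76.6, 32.1, -58.2]]
[262. 166.] [[471.8, 119.0, 67.4, 46.6, 69.8], [468.7, 126.8, 63.5, 43.9, 69.8]]
[403. 155.] [[543.8, 317.9, 97.7, 47.7, -23.4], [536.5, 314.1, 92.0, 44.9, -23.4]]
jar side [([275.0, 183.0], [781.6, 3.6, 195.9, 75.5, -63.3])]
jar scene [([271.0, 229.0], [867.1, 9.8, 223.2, 72.2, 43.5])]
vase side [([399.0, 122.0], [397.7, -492.3, 272.6, 85.2, -84.2])]
vase scene [([244.0, 142.0], [457.9, -485.3, 322.6, 89.8, 45.9])]
stick side [([312.0, 363.0], [469.5, 605.5, 146.4, 34.6, -88.0])]
stick scene [([486.0, 256.0], [632.8, 586.9, 129.4, 55.7, -85.2])]
crate side [([360.0, 171.0], [518.1, -196.2, 415.7, 230.7, -80.5])]
crate scene [([278.0, 178.0], [607.8, -187.7, 378.9, 374.4, 9.4])]<stdin>:13: RuntimeWarning: Mean of empty slice.
  ret = ret.dtype.type(ret / rcount)
```

>>> carry_out([
  {"dx": 0.05, "dy": 0.09, "dz": -0.25, "fingers": -0.41, "spin": 2.5},
  {"dx": 0.05, "dy": 0.09, "dz": -0.25, "fingers": -0.41, "spin": 2.5},
  {"dx": 0.05, "dy": 0.09, "dz": -0.25, "fingers": -0.41, "spin": 2.5},
  {"dx": 0.05, "dy": 0.09, "dz": -0.25, "fingers": -0.41, "spin": 2.5},
  {"dx": 0.05, "dy": 0.09, "dz": -0.25, "fingers": -0.41, "spin": 2.5},
  {"dx": 0.05, "dy": 0.09, "dz": -0.25, "fingers": -0.41, "spin": 2.5},
  {"dx": 0.05, "dy": 0.09, "dz": -0.25, "fingers": -0.41, "spin": 2.5},
  {"dx": 0.05, "dy": 0.09, "dz": -0.25, "fingers": -0.41, "spin": 2.5},
], newtons=60)

```text
time_s: 5.4
position: [0.5381, 0.3122, 0.1819]
eef_rot: [0.595, 3.085, -0.0]
ft_force: [-0.1, -0.5, 0.6]
finger_gap: 0.0599
gripper_force: 0.0
```

```bash
python3 - <<'E'
from m import *
s=readout.read_state();print(s["time_s"],s["position"],s["finger_gap"],s["joint_pos"])
R_=R.from_rotvec(s["eef_rot"]).as_matrix();print("close axis deg",np.degrees(np.arctan2(R_[1,1],R_[0,1])))
p=eyes.read_camera("wrist");cv2.imwrite("pics/w3.png",p["color"])
for q in("chunk_a",):
    for r in eyes.cut_out(q,p): print(np.round(r["xy"]),r["confidence"],[pl(p,r["mask"],z) for z in(.06,.09)])
for n in("side","scene"):
    p=eyes.read_camera(n)
    for r in eyes.boxes_of("chunk_a",p): print(n,np.round(r["xy"]),onz(p,r["xy"],.078))
E
```

```text
5.4 [0.538 0.312 0.182] 0.05994139264597337 [ 0.44   0.098  1.763 -0.     1.281 -0.75 ]
close axis deg 68.16942526355739
[336. 199.] 0.9 [[546.4, 313.9, 109.6, 48.4, -22.3], [537.5, 316.8, 97.2, 42.9, -22.3]]
[169.  71.] 0.78 [[413.2, 239.7, 90.0, 46.0, -59.0], [419.3, 251.1, 79.8, 40.8, -59.0]]
[ 64. 209.] 0.74 [[471.3, 109.2, 85.3, 52.7, 70.7], [470.9, 135.3, 75.7, 46.7, 70.7]]
side [314. 270.] [0.549 0.305 0.078]
side [362. 267.] [0.406 0.256 0.078]
side [353. 235.] [0.463 0.134 0.078]
scene [366. 195.] [0.474 0.122 0.078]
scene [408. 220.] [0.537 0.315 0.078]
scene [407. 199.] [0.414 0.254 0.078]
```

View pics/w3.png

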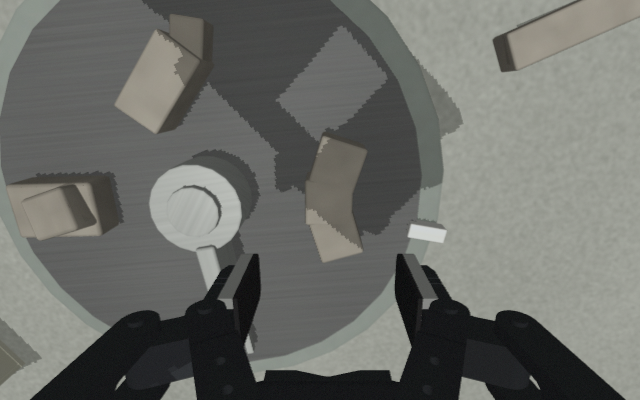

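Chunk_a lies between the finger columns, with its middle at about (332,199). The collar is at (195,205), and the finger gap clears it.

>>> carry_out([
  {"dx": 0.001, "dy": 0, "dz": -0.05, "fingers": -0.41, "spin": 0},
  {"dx": 0.001, "dy": 0, "dz": -0.09, "fingers": -0.41, "spin": 0},
  {"dx": 0.001, "dy": 0, "dz": -0.121, "fingers": -0.41, "spin": 0},
  {"dx": 0.001, "dy": 0, "dz": -0.121, "fingers": -0.41, "spin": 0},
  {"dx": 0.001, "dy": 0, "dz": -0.121, "fingers": 0.6, "spin": 0},
  {"dx": 0.001, "dy": 0, "dz": -0.121, "fingers": 0.6, "spin": 0},
  {"dx": 0.001, "dy": 0, "dz": -0.121, "fingers": 0.6, "spin": 0},
  {"dx": 0.001, "dy": 0, "dz": -0.121, "fingers": 0.6, "spin": 0},
  {"dx": 0.001, "dy": 0, "dz": -0.121, "fingers": 0.6, "spin": 0},
  {"dx": 0.001, "dy": 0, "dz": -0.1, "fingers": 0.6, "spin": 0},
  {"dx": 0.001, "dy": 0, "dz": -0.06, "fingers": 0.6, "spin": 0},
  {"dx": 0.001, "dy": 0, "dz": -0.02, "fingers": 0.6, "spin": 0},
])

```text
time_s: 6.9
position: [0.5377, 0.3117, 0.1608]
eef_rot: [-0.595, -3.082, 0.003]
ft_force: [0.7, 0.6, -1.8]
finger_gap: 0.0336
gripper_force: 58.0
```

>>> carry_out([
  {"dx": 0, "dy": -0.01, "dz": 0.05, "fingers": 0.6, "spin": 0},
  {"dx": 0, "dy": -0.04, "dz": 0.08, "fingers": 0.6, "spin": 0},
  {"dx": 0, "dy": -0.5, "dz": 0.09, "fingers": 0.6, "spin": 0},
  {"dx": 0, "dy": -0.5, "dz": 0.09, "fingers": 0.6, "spin": 0},
  {"dx": 0, "dy": -0.5, "dz": 0.09, "fingers": 0.6, "spin": 0},
  {"dx": 0, "dy": -0.5, "dz": 0.09, "fingers": 0.6, "spin": 0},
  {"dx": 0, "dy": -0.5, "dz": 0.09, "fingers": 0.6, "spin": 0},
  {"dx": 0, "dy": -0.5, "dz": 0.09, "fingers": 0.6, "spin": 0},
  {"dx": 0, "dy": -0.5, "dz": 0.09, "fingers": 0.6, "spin": 0},
  {"dx": 0, "dy": -0.5, "dz": 0.09, "fingers": 0.6, "spin": 0},
  {"dx": 0, "dy": -0.5, "dz": 0.09, "fingers": 0.6, "spin": 0},
  {"dx": 0, "dy": -0.5, "dz": 0.09, "fingers": 0.6, "spin": 0},
])

```text
time_s: 8.1
position: [0.5381, -0.1921, 0.251]
eef_rot: [-0.603, -3.083, 0.002]
ft_force: [0.3, 0.2, -1.7]
finger_gap: 0.0341
gripper_force: 58.1
```

```bash
python3 - <<'E'
from m import *
s=readout.read_state();print(s["time_s"],s["position"],s["finger_gap"],s["joint_pos"])
p=eyes.read_camera("wrist");cv2.imwrite("pics/w4.png",p["color"])
for r in eyes.cut_out("crate",p): print(np.round(r["xy"]),r["confidence"],pl(p,r["mask"],.12))
for X in((.539,-.19,.0),(.6,-.2,.12)): print(X,proj(p,X))
E
```

```text
8.1 [ 0.538 -0.192  0.251] 0.034055861658741575 [-0.436 -0.061  1.806 -0.001  1.396 -1.621]
[ 12. 177.] 0.61 [434.3, -423.8, 57.1, 26.0, -37.9]
[248. 161.] 0.58 [528.6, -249.7, 288.6, 228.9, -80.4]
(0.539, -0.19, 0.0) [330.197 161.097]
(0.6, -0.2, 0.12) [346.603 255.548]
```

View pics/w4.png

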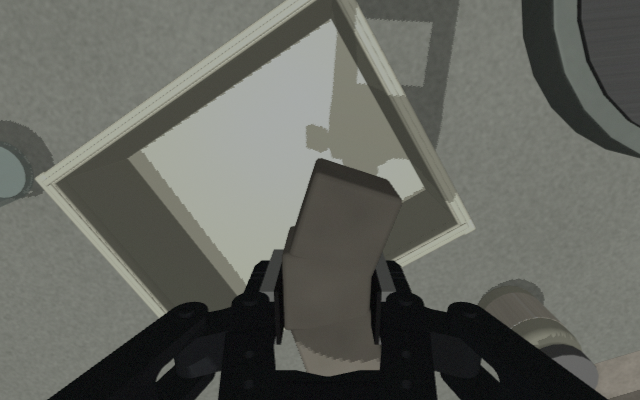

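The crate is in full view: its corners are at (345,0), (45,180) and (470,228), its centre is at (0.529,-0.250) and its yaw is 9.6°. Chunk_a is firmly held.

>>> carry_out([
  {"dx": -0.018, "dy": -0.006, "dz": -0.04, "fingers": 0.6, "spin": 0},
  {"dx": -0.018, "dy": -0.006, "dz": -0.09, "fingers": 0.6, "spin": 0},
  {"dx": -0.018, "dy": -0.006, "dz": -0.14, "fingers": 0.6, "spin": 0},
  {"dx": -0.018, "dy": -0.006, "dz": -0.18, "fingers": 0.6, "spin": 0},
  {"dx": -0.018, "dy": -0.006, "dz": -0.2, "fingers": 0.6, "spin": 0},
  {"dx": -0.018, "dy": -0.006, "dz": -0.2, "fingers": 0.6, "spin": 0},
  {"dx": -0.018, "dy": -0.006, "dz": -0.2, "fingers": -0.4, "spin": 0},
  {"dx": -0.018, "dy": -0.006, "dz": -0.2, "fingers": -0.4, "spin": 0},
  {"dx": -0.018, "dy": -0.006, "dz": -0.2, "fingers": -0.4, "spin": 0},
  {"dx": -0.018, "dy": -0.006, "dz": -0.15, "fingers": -0.4, "spin": 0},
  {"dx": -0.018, "dy": -0.006, "dz": -0.1, "fingers": -0.4, "spin": 0},
  {"dx": -0.018, "dy": -0.006, "dz": 0, "fingers": -0.4, "spin": 0},
])

```text
time_s: 9.4
position: [0.5211, -0.1938, 0.2047]
eef_rot: [0.595, 3.083, -0.001]
ft_force: [1.0, -0.2, 0.3]
finger_gap: 0.0596
gripper_force: 0.0
```

>>> carry_out([
  {"dx": 0, "dy": 0, "dz": 0.04, "fingers": -0.4, "spin": 0},
  {"dx": -0.051, "dy": 0.319, "dz": 0.04, "fingers": -1, "spin": -88},
  {"dx": -0.051, "dy": 0.319, "dz": 0.04, "fingers": -1, "spin": -88},
  {"dx": -0.051, "dy": 0.319, "dz": 0.04, "fingers": -1, "spin": -88},
  {"dx": -0.051, "dy": 0.319, "dz": 0.04, "fingers": -1, "spin": -88},
  {"dx": -0.051, "dy": 0.319, "dz": 0.04, "fingers": -1, "spin": -88},
  {"dx": -0.051, "dy": 0.319, "dz": 0, "fingers": -1, "spin": -88},
  {"dx": -0.051, "dy": 0.319, "dz": 0, "fingers": -1, "spin": -88},
  {"dx": -0.051, "dy": 0.319, "dz": 0, "fingers": -1, "spin": -88},
  {"dx": -0.051, "dy": 0.319, "dz": 0, "fingers": -1, "spin": -88},
  {"dx": -0.051, "dy": 0.319, "dz": 0, "fingers": -1, "spin": -88},
  {"dx": -0.051, "dy": 0.319, "dz": 0, "fingers": -1, "spin": -88},
])

```text
time_s: 10.6
position: [0.4704, 0.1257, 0.2031]
eef_rot: [2.574, 1.798, 0.004]
ft_force: [0.6, 0.1, 0.2]
finger_gap: 0.0853
gripper_force: 0.0
```

```bash
cat > n.py <<'E'
from m import *
s=readout.read_state();print(s["time_s"],s["position"],s["finger_gap"],s["joint_pos"])
R_=R.from_rotvec(s["eef_rot"]).as_matrix();print("close axis deg",np.degrees(np.arctan2(R_[1,1],R_[0,1])))
p=eyes.read_camera("wrist");cv2.imwrite(f"pics/{sys.argv[1]}.png",p["color"])
for r in eyes.cut_out("chunk_a",p): print(np.round(r["xy"]),r["confidence"],[pl(p,r["mask"],z) for z in(.06,.09)])
E
python3 n.py w5
```

```text
10.6 [0.47  0.126 0.203] 0.08532925589285664 [ 0.151 -0.23   2.037  0.     1.331  0.502]
close axis deg -20.127693565646446
[199.  64.] 0.95 [[410.2, 251.2, 88.7, 38.9, -58.7], [419.3, 245.5, 79.4, 34.8, -58.7]]
[328. 195.] 0.94 [[468.4, 118.4, 71.6, 45.8, 69.8], [471.4, 126.6, 64.1, 41.0, 69.8]]
```

View pics/w5.png

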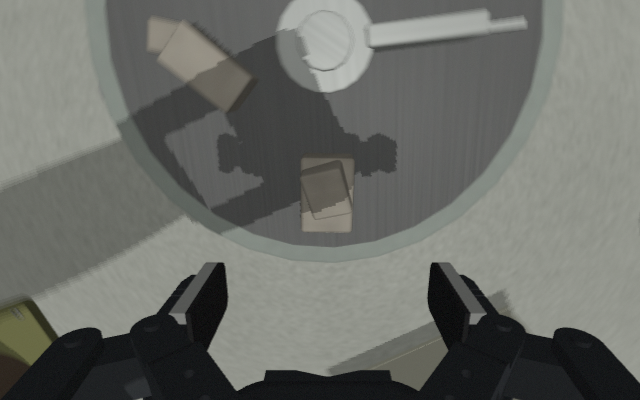

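Chunk_c is lined up between the fingers (columns 301–354, rows 158–233), and chunk_b is at (205,65).

>>> carry_out([
  {"dx": 0, "dy": -0.002, "dz": -0.05, "fingers": -1, "spin": 0},
  {"dx": 0, "dy": -0.002, "dz": -0.1, "fingers": -1, "spin": 0},
  {"dx": 0, "dy": -0.002, "dz": -0.143, "fingers": -0.4, "spin": 0},
  {"dx": 0, "dy": -0.002, "dz": -0.143, "fingers": -0.2, "spin": 0},
  {"dx": 0, "dy": -0.002, "dz": -0.143, "fingers": 0.6, "spin": 0},
  {"dx": 0, "dy": -0.002, "dz": -0.143, "fingers": 0.6, "spin": 0},
  {"dx": 0, "dy": -0.002, "dz": -0.143, "fingers": 0.6, "spin": 0},
  {"dx": 0, "dy": -0.002, "dz": -0.143, "fingers": 0.6, "spin": 0},
  {"dx": 0, "dy": -0.002, "dz": -0.143, "fingers": 0.6, "spin": 0},
  {"dx": 0, "dy": -0.002, "dz": -0.12, "fingers": 0.6, "spin": 0},
  {"dx": 0, "dy": -0.002, "dz": -0.08, "fingers": 0.6, "spin": 0},
  {"dx": 0, "dy": -0.002, "dz": -0.03, "fingers": 0.6, "spin": 0},
])

```text
time_s: 11.9
position: [0.4677, 0.1229, 0.1697]
eef_rot: [-2.569, -1.804, 0.008]
ft_force: [0.8, 0.2, -2.9]
finger_gap: 0.041
gripper_force: 61.5
```

>>> carry_out([
  {"dx": 0, "dy": 0, "dz": 0.05, "fingers": 0.6, "spin": 0},
  {"dx": 0.02, "dy": -0.02, "dz": 0.07, "fingers": 0.6, "spin": 0},
  {"dx": 0.069, "dy": -0.432, "dz": 0.07, "fingers": 0.6, "spin": 0},
  {"dx": 0.069, "dy": -0.432, "dz": 0.07, "fingers": 0.6, "spin": 0},
  {"dx": 0.069, "dy": -0.432, "dz": 0.07, "fingers": 0.6, "spin": 0},
  {"dx": 0.069, "dy": -0.432, "dz": 0.07, "fingers": 0.6, "spin": 0},
  {"dx": 0.069, "dy": -0.432, "dz": 0.07, "fingers": 0.6, "spin": 0},
  {"dx": 0.069, "dy": -0.432, "dz": 0.07, "fingers": 0.6, "spin": 0},
  {"dx": 0.069, "dy": -0.432, "dz": 0.07, "fingers": 0.6, "spin": 0},
  {"dx": 0.069, "dy": -0.432, "dz": 0.07, "fingers": 0.6, "spin": 0},
  {"dx": 0.069, "dy": -0.432, "dz": 0.07, "fingers": 0.6, "spin": 0},
  {"dx": 0.069, "dy": -0.432, "dz": 0.07, "fingers": 0.6, "spin": 0},
])

```text
time_s: 13.1
position: [0.5384, -0.3107, 0.2403]
eef_rot: [-2.572, -1.801, 0.001]
ft_force: [-0.1, 0.6, -2.6]
finger_gap: 0.0411
gripper_force: 61.6
```

>>> carry_out([
  {"dx": 0, "dy": 0, "dz": -0.05, "fingers": 0.6, "spin": 0},
  {"dx": 0, "dy": 0, "dz": -0.1, "fingers": 0.6, "spin": 0},
  {"dx": 0, "dy": 0, "dz": -0.15, "fingers": 0.6, "spin": 0},
  {"dx": 0, "dy": 0, "dz": -0.19, "fingers": 0.6, "spin": 0},
  {"dx": 0, "dy": 0, "dz": -0.19, "fingers": 0.6, "spin": 0},
  {"dx": 0, "dy": 0, "dz": -0.19, "fingers": -0.35, "spin": 0},
  {"dx": 0, "dy": 0, "dz": -0.19, "fingers": -0.35, "spin": 0},
  {"dx": 0, "dy": 0, "dz": -0.19, "fingers": -0.35, "spin": 0},
  {"dx": 0, "dy": 0, "dz": -0.14, "fingers": -0.35, "spin": 0},
  {"dx": 0, "dy": 0, "dz": -0.09, "fingers": -0.35, "spin": 0},
  {"dx": 0, "dy": 0, "dz": -0.04, "fingers": -0.35, "spin": 0},
  {"dx": 0, "dy": 0, "dz": 0, "fingers": -0.35, "spin": 0},
])

```text
time_s: 14.3
position: [0.5401, -0.3096, 0.2484]
eef_rot: [2.565, 1.801, 0.005]
ft_force: [0.6, -0.7, -0.5]
finger_gap: 0.0578
gripper_force: 0.0
```

>>> carry_out([
  {"dx": -0.124, "dy": 0.558, "dz": 0, "fingers": -0.35, "spin": 51},
  {"dx": -0.124, "dy": 0.558, "dz": 0, "fingers": -0.35, "spin": 51},
  {"dx": -0.124, "dy": 0.558, "dz": 0, "fingers": -0.35, "spin": 51},
  {"dx": -0.124, "dy": 0.558, "dz": 0, "fingers": -0.35, "spin": 51},
  {"dx": -0.124, "dy": 0.558, "dz": 0, "fingers": -0.35, "spin": 51},
  {"dx": -0.124, "dy": 0.558, "dz": 0, "fingers": -0.35, "spin": 51},
  {"dx": -0.124, "dy": 0.558, "dz": 0, "fingers": -0.35, "spin": 51},
  {"dx": -0.124, "dy": 0.558, "dz": 0, "fingers": -0.35, "spin": 51},
  {"dx": -0.124, "dy": 0.558, "dz": 0, "fingers": -0.35, "spin": 51},
  {"dx": -0.124, "dy": 0.558, "dz": 0, "fingers": -0.35, "spin": 51},
  {"dx": -0.124, "dy": 0.558, "dz": 0, "fingers": -0.35, "spin": 51},
  {"dx": -0.124, "dy": 0.558, "dz": 0, "fingers": -0.35, "spin": 51},
])

```text
time_s: 15.5
position: [0.4142, 0.2528, 0.2444]
eef_rot: [1.537, 2.737, 0.008]
ft_force: [0.3, -0.1, 0.6]
finger_gap: 0.0579
gripper_force: 0.0
```

```bash
python3 n.py w6
```

```text
15.5 [0.414 0.253 0.244] 0.05785318068727268 [ 0.437 -0.263  1.995  0.001  1.404 -0.111]
close axis deg 31.371615266540246
[326. 184.] 0.89 [[419.7, 243.3, 88.7, 35.1, -58.5], [415.5, 250.0, 80.6, 31.8, -58.5]]
```

View pics/w6.png

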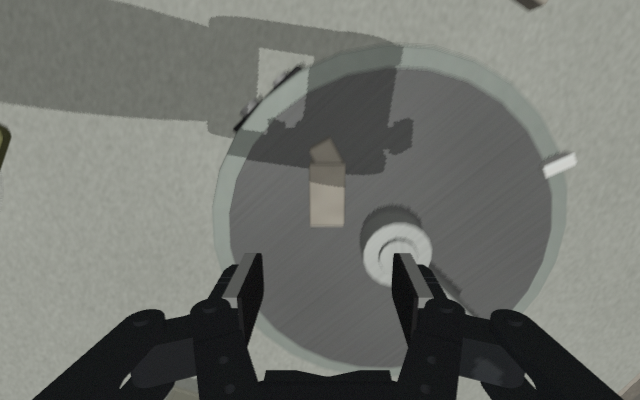

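Chunk_b is between the fingers, centred on column 327 (wide part rows 165–228). The arm and pointer are clear of it.

>>> carry_out([
  {"dx": 0.003, "dy": -0.006, "dz": -0.05, "fingers": -0.35, "spin": 0},
  {"dx": 0.003, "dy": -0.006, "dz": -0.1, "fingers": -0.35, "spin": 0},
  {"dx": 0.003, "dy": -0.006, "dz": -0.15, "fingers": -0.35, "spin": 0},
  {"dx": 0.003, "dy": -0.006, "dz": -0.187, "fingers": -0.35, "spin": 0},
  {"dx": 0.003, "dy": -0.006, "dz": -0.187, "fingers": -0.35, "spin": 0},
  {"dx": 0.003, "dy": -0.006, "dz": -0.187, "fingers": 0.6, "spin": 0},
  {"dx": 0.003, "dy": -0.006, "dz": -0.187, "fingers": 0.6, "spin": 0},
  {"dx": 0.003, "dy": -0.006, "dz": -0.187, "fingers": 0.6, "spin": 0},
  {"dx": 0.003, "dy": -0.006, "dz": -0.187, "fingers": 0.6, "spin": 0},
  {"dx": 0.003, "dy": -0.006, "dz": -0.16, "fingers": 0.6, "spin": 0},
  {"dx": 0.003, "dy": -0.006, "dz": -0.11, "fingers": 0.6, "spin": 0},
  {"dx": 0.003, "dy": -0.006, "dz": -0.06, "fingers": 0.6, "spin": 0},
])

```text
time_s: 16.8
position: [0.4174, 0.2417, 0.1826]
eef_rot: [-1.545, -2.735, 0.002]
ft_force: [1.1, 0.4, -1.9]
finger_gap: 0.0313
gripper_force: 60.4
```

>>> carry_out([
  {"dx": 0, "dy": 0, "dz": 0.05, "fingers": 0.6, "spin": 0},
  {"dx": 0.11, "dy": -0.493, "dz": 0.06, "fingers": 0.6, "spin": 68},
  {"dx": 0.11, "dy": -0.493, "dz": 0.06, "fingers": 0.6, "spin": 68},
  {"dx": 0.11, "dy": -0.493, "dz": 0.06, "fingers": 0.6, "spin": 68},
  {"dx": 0.11, "dy": -0.493, "dz": 0.06, "fingers": 0.6, "spin": 68},
  {"dx": 0.11, "dy": -0.493, "dz": 0.06, "fingers": 0.6, "spin": 68},
  {"dx": 0.11, "dy": -0.493, "dz": 0.06, "fingers": 0.6, "spin": 68},
  {"dx": 0.11, "dy": -0.493, "dz": 0.06, "fingers": 0.6, "spin": 68},
  {"dx": 0.11, "dy": -0.493, "dz": 0.06, "fingers": 0.6, "spin": 68},
  {"dx": 0.11, "dy": -0.493, "dz": 0.06, "fingers": 0.6, "spin": 68},
  {"dx": 0.11, "dy": -0.493, "dz": 0.06, "fingers": 0.6, "spin": 68},
  {"dx": 0.11, "dy": -0.493, "dz": 0.06, "fingers": 0.6, "spin": 68},
])

```text
time_s: 18.0
position: [0.5254, -0.245, 0.2421]
eef_rot: [-0.248, 3.131, -0.002]
ft_force: [0.6, 0.1, -1.3]
finger_gap: 0.0312
gripper_force: 60.4
```

>>> carry_out([
  {"dx": 0, "dy": 0, "dz": -0.05, "fingers": 0.6, "spin": 0},
  {"dx": 0, "dy": 0, "dz": -0.1, "fingers": 0.6, "spin": 0},
  {"dx": 0, "dy": 0, "dz": -0.15, "fingers": 0.6, "spin": 0},
  {"dx": 0, "dy": 0, "dz": -0.165, "fingers": 0.6, "spin": 0},
  {"dx": 0, "dy": 0, "dz": -0.165, "fingers": 0.6, "spin": 0},
  {"dx": 0, "dy": 0, "dz": -0.165, "fingers": -0.2, "spin": 0},
  {"dx": 0, "dy": 0, "dz": -0.165, "fingers": -0.2, "spin": 0},
  {"dx": 0, "dy": 0, "dz": -0.165, "fingers": -0.2, "spin": 0},
  {"dx": 0, "dy": 0, "dz": -0.13, "fingers": -0.2, "spin": 0},
  {"dx": 0, "dy": 0, "dz": -0.08, "fingers": -0.2, "spin": 0},
  {"dx": 0, "dy": 0, "dz": -0.03, "fingers": -0.2, "spin": 0},
  {"dx": 0, "dy": 0, "dz": 0.02, "fingers": -0.2, "spin": 0},
])

```text
time_s: 19.2
position: [0.5265, -0.2417, 0.2654]
eef_rot: [-0.251, 3.129, -0.003]
ft_force: [-0.4, -0.4, 0.2]
finger_gap: 0.0512
gripper_force: 0.0
```

```bash
python3 n.py w7
```

```text
19.2 [ 0.526 -0.242  0.265] 0.051246536934523884 [-0.523 -0.053  1.775 -0.     1.416 -2.254]
close axis deg 99.18408694897008
[373. 161.] 0.75 [[514.4, -197.1, 87.0, 43.1, -22.3], [509.0, -202.1, 79.5, 39.4, -22.3]]
[325. 160.] 0.66 [[517.6, -246.5, 76.2, 31.3, 8.6], [511.8, -247.2, 69.6, 28.6, 8.6]]
[260. 169.] 0.65 [[534.1, -309.3, 57.4, 44.0, 61.0], [526.9, -304.6, 52.5, 40.2, 61.0]]
```

View pics/w7.png

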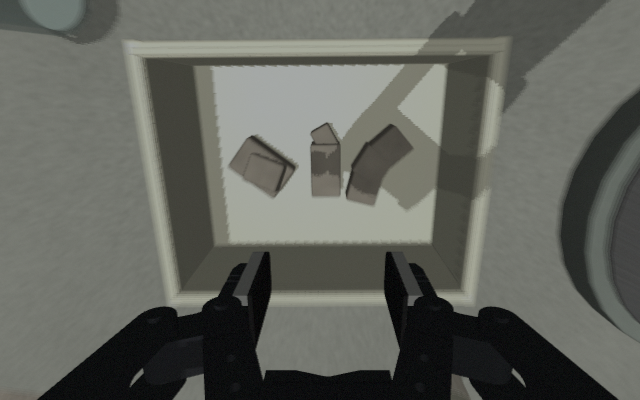

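The picture shows all three pieces inside the crate: c (262,165), b (325,160), a (378,165). Now the collar.

>>> carry_out([
  {"dx": 0.048, "dy": 0.46, "dz": 0, "fingers": -0.2, "spin": -23.5},
  {"dx": 0.048, "dy": 0.46, "dz": 0, "fingers": -0.2, "spin": -23.5},
  {"dx": 0.048, "dy": 0.46, "dz": 0, "fingers": -0.2, "spin": -23.5},
  {"dx": 0.048, "dy": 0.46, "dz": 0, "fingers": -0.2, "spin": -23.5},
  {"dx": 0.048, "dy": 0.46, "dz": 0, "fingers": -0.2, "spin": -23.5},
  {"dx": 0.048, "dy": 0.46, "dz": 0, "fingers": -0.2, "spin": -23.5},
  {"dx": 0.048, "dy": 0.46, "dz": 0, "fingers": -0.2, "spin": -23.5},
  {"dx": 0.048, "dy": 0.46, "dz": -0.06, "fingers": -0.2, "spin": -23.5},
  {"dx": 0.048, "dy": 0.46, "dz": -0.06, "fingers": -0.2, "spin": -23.5},
  {"dx": 0.048, "dy": 0.46, "dz": -0.06, "fingers": -0.2, "spin": -23.5},
  {"dx": 0.048, "dy": 0.46, "dz": -0.06, "fingers": -0.2, "spin": -23.5},
  {"dx": 0.048, "dy": 0.46, "dz": -0.06, "fingers": -0.2, "spin": -23.5},
])

```text
time_s: 20.5
position: [0.5743, 0.2187, 0.2019]
eef_rot: [0.389, 3.116, -0.0]
ft_force: [0.9, -0.1, 1.2]
finger_gap: 0.0514
gripper_force: 0.0
```

```bash
python3 n.py w8; python3 - <<'E'
from m import *
for n in("wrist","side"):
    p=eyes.read_camera(n); cv2.imwrite(f"pics/{n}9.png",p["color"])
    for q,z in(("collar_grip",.104),("lock_mark",.068),("lap",.054)):
        for r in eyes.cut_out(q,p)[:3]: print(n,q,np.round(r["xy"]),round(r["confidence"],2),pl(p,r["mask"],z))
    for a in(-14.3,57): 
        for rr,z in((.105,.104),(.142,.074),(.173,.068)): print(a,rr,proj(p,[.504+rr*np.cos(np.radians(a)),.2285+rr*np.sin(np.radians(a)),z]))
a=cv2.imread("pics/wrist9.png")[0:300,100:540]; b=cv2.imread("pics/side9.png")[190:340,260:400]
cv2.imwrite("pics/c9.png",np.hstack([a,cv2.resize(b,(280,300),interpolation=2)]))
E
```

```text
20.5 [0.574 0.219 0.202] 0.05136792133108328 [ 0.277  0.066  1.762 -0.001  1.312 -1.045]
close axis deg 75.7550685284214
[320. 121.] 0.39 [[558.1, 215.7, 362.4, 249.9, 75.8], [552.1, 217.9, 324.2, 223.6, 75.8]]
wrist collar_grip [321. 125.] 0.55 [551.1, 227.9, 154.0, 61.5, 0.9]
wrist lock_mark [320. 122.] 0.89 [557.0, 216.6, 353.6, 241.7, 75.6]
wrist lap [319. 123.] 0.77 [560.9, 215.2, 371.9, 256.2, 75.6]
-14.3 0.105 [319.129 242.397]
-14.3 0.142 [320.223 266.883]
-14.3 0.173 [320.589 293.939]
57 0.105 [460.581 148.61 ]
57 0.142 [489.168 157.533]
57 0.173 [520.119 168.202]
side collar_grip [326. 246.] 0.63 [541.6, 219.6, 165.5, 80.7, -23.5]
side lock_mark [331. 268.] 0.88 [498.1, 250.9, 388.5, 358.4, -75.8]
side lap [337. 263.] 0.91 [497.1, 239.3, 394.1, 364.0, -63.5]
-14.3 0.105 [305.786 237.035]
-14.3 0.142 [296.894 238.973]
-14.3 0.173 [289.318 236.823]
57 0.105 [308.558 267.   ]
57 0.142 [299.797 279.58 ]
57 0.173 [292.009 286.459]
```

View pics/c9.png

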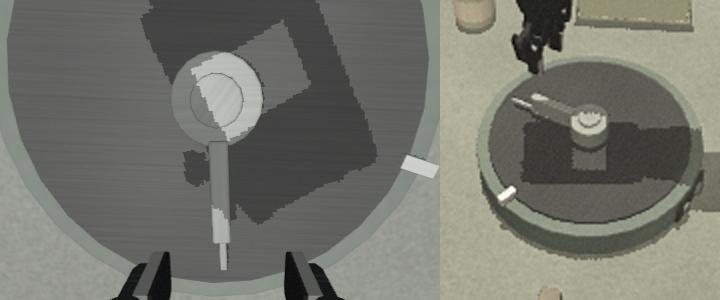

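The wrist crop shows the hub at (316,100), the arm's end at (321,242), the pointer tip at (324,270) and the mark at (520,167). They match my prediction to within 1–3 px.

```bash
python3 - <<'E'
from m import *
s=readout.read_state();print(s["time_s"],s["position"])
p=eyes.read_camera("wrist"); g=p["color"].astype(int).min(2)
h=onz(p,(316,99.5),.104);e=onz(p,(320.5,242),.104);t=onz(p,(323.5,270),.072);m=onz(p,(520,167),.068)
H=np.array([.504,.2285,0])
for n,q in(("end",e),("tip",t),("mark",m)): print(n,q,np.hypot(*(q-H)[:2]),np.degrees(np.arctan2(*(q-H)[1::-1])),np.degrees(np.arctan2(*(q-h)[1::-1])))
print("hub",h)
for r0 in(180,200,220,235): print(r0,[ (c,int(g[r0,c])) for c in range(304,338,2)])
print(g[160:176:3,490:550:3])
E
```

```text
21.0 [0.574 0.218 0.201]
end [0.604 0.204 0.104] 0.10313979513958732 -13.704852068402449 -13.036397804078597
tip [0.645 0.196 0.072] 0.14438623937957223 -13.180298576500274 -12.703540943029413
mark [0.596 0.373 0.068] 0.17117425742054398 57.58805809811692 57.621767263096025
hub [0.503 0.227 0.104]
180 [(304, 69), (306, 67), (308, 65), (310, 103), (312, 121), (314, 122), (316, 122), (318, 121), (320, 122), (322, 123), (324, 124), (326, 120), (328, 100), (330, 66), (332, 67), (334, 67), (336, 67)]
200 [(304, 102), (306, 102), (308, 102), (310, 95), (312, 114), (314, 122), (316, 122), (318, 121), (320, 121), (322, 124), (324, 123), (326, 120), (328, 104), (330, 67), (332, 67), (334, 66), (336, 67)]
220 [(304, 103), (306, 102), (308, 104), (310, 98), (312, 150), (314, 177), (316, 177), (318, 174), (320, 173), (322, 173), (324, 166), (326, 130), (328, 113), (330, 69), (332, 68), (334, 72), (336, 72)]
235 [(304, 98), (306, 99), (308, 100), (310, 100), (312, 113), (314, 168), (316, 174), (318, 172), (320, 170), (322, 170), (324, 172), (326, 170), (328, 157), (330, 105), (332, 100), (334, 99), (336, 102)]
[[ 97  98  98  97  99 143 205 204 205 199 141  98 105 147 143 142 147 145
  142 149]
 [ 95  96  96  92  98 195 203 204 204 204 204 204 198 154 144 144 148 147
  151 148]
 [ 97  95  94 100 135 202 201 200 201 202 203 203 204 202 203 197 154 149
  148 146]
 [ 97  98  97  99 187 203 203 203 202 201 199 201 202 201 202 202 197 148
  147 146]
 [ 97  96  97  96 131 132 129 193 202 203 202 201 198 199 199 201 152 144
  146 140]
 [ 92  92  93 113 131 133 132 132 132 126 189 202 202 201 201 194 149 145
  145 147]]
```

>>> carry_out([
  {"dx": 0.0025, "dy": -0.0075, "dz": 0, "fingers": -0.2, "spin": 0.8},
  {"dx": 0.0025, "dy": -0.0075, "dz": -0.05, "fingers": -0.2, "spin": 0.8},
  {"dx": 0.0025, "dy": -0.0075, "dz": -0.09, "fingers": -0.2, "spin": 0.8},
  {"dx": 0.0025, "dy": -0.0075, "dz": -0.12, "fingers": -0.2, "spin": 0.8},
  {"dx": 0.0025, "dy": -0.0075, "dz": -0.132, "fingers": -0.2, "spin": 0.8},
  {"dx": 0.0025, "dy": -0.0075, "dz": -0.132, "fingers": -0.2, "spin": 0.8},
  {"dx": 0.0025, "dy": -0.0075, "dz": -0.132, "fingers": 0.9, "spin": 0.8},
  {"dx": 0.0025, "dy": -0.0075, "dz": -0.132, "fingers": 0.9, "spin": 0.8},
  {"dx": 0.0025, "dy": -0.0075, "dz": -0.132, "fingers": 0.9, "spin": 0.8},
  {"dx": 0.0025, "dy": -0.0075, "dz": -0.132, "fingers": 0.9, "spin": 0.8},
  {"dx": 0.0025, "dy": -0.0075, "dz": -0.132, "fingers": 0.9, "spin": 0.8},
  {"dx": 0.0025, "dy": -0.0075, "dz": -0.132, "fingers": 0.9, "spin": 0.8},
], newtons=30)

```text
time_s: 22.25
position: [0.5783, 0.211, 0.0718]
eef_rot: [0.369, 3.116, 0.001]
ft_force: [-0.8, -0.7, 6.6]
finger_gap: 0.0134
gripper_force: 30.7
```

```bash
python3 - <<'E'
from m import *
s=readout.read_state(); X=s["position"]; H=np.array([.5035,.228]); r=X[:2]-H
R_=R.from_rotvec(s["eef_rot"]).as_matrix();print("close",np.degrees(np.arctan2(R_[1,1],R_[0,1])),"ang",np.degrees(np.arctan2(r[1],r[0])),np.hypot(*r),X)
for i in range(1,12):
    a=np.radians(min(7*i,71)); c,d=np.cos(a),np.sin(a); q=np.array([c*r[0]-d*r[1],d*r[0]+c*r[1]])-r; print(round(np.degrees(a)),(q*1e4).round()/1e4)
E
```

```text
close 76.50768635322055 ang -12.828995493320733 0.07675633557453806 [0.578 0.211 0.072]
7 [0.002 0.009]
14 [0.002 0.019]
21 [0.001 0.028]
28 [-0.001  0.037]
35 [-0.004  0.046]
42 [-0.008  0.054]
49 [-0.013  0.062]
56 [-0.019  0.07 ]
63 [-0.026  0.076]
70 [-0.033  0.082]
71 [-0.034  0.082]
```

>>> carry_out([
  {"dx": 0.002, "dy": 0.009, "dz": 0.002, "fingers": 0.9, "spin": 7},
  {"dx": 0.002, "dy": 0.019, "dz": 0.002, "fingers": 0.9, "spin": 14},
  {"dx": 0.001, "dy": 0.028, "dz": 0.002, "fingers": 0.9, "spin": 21},
  {"dx": -0.001, "dy": 0.037, "dz": 0.002, "fingers": 0.9, "spin": 28},
  {"dx": -0.004, "dy": 0.046, "dz": 0.002, "fingers": 0.9, "spin": 35},
  {"dx": -0.008, "dy": 0.054, "dz": 0.002, "fingers": 0.9, "spin": 42},
  {"dx": -0.013, "dy": 0.062, "dz": 0.002, "fingers": 0.9, "spin": 49},
  {"dx": -0.019, "dy": 0.07, "dz": 0.002, "fingers": 0.9, "spin": 56},
  {"dx": -0.026, "dy": 0.076, "dz": 0.002, "fingers": 0.9, "spin": 63},
  {"dx": -0.033, "dy": 0.0815, "dz": 0.002, "fingers": 0.9, "spin": 70},
  {"dx": -0.034, "dy": 0.082, "dz": 0.002, "fingers": 0.9, "spin": 71},
  {"dx": -0.034, "dy": 0.082, "dz": 0.002, "fingers": 0.9, "spin": 71},
])

```text
time_s: 23.45
position: [0.5441, 0.2922, 0.0719]
eef_rot: [-1.512, 2.751, -0.004]
ft_force: [4.0, -3.9, -2.0]
finger_gap: 0.0135
gripper_force: 34.7
```

```bash
python3 - <<'E'
from m import *
s=readout.read_state(); X=s["position"]; H=np.array([.5035,.228]); r=X[:2]-H
R_=R.from_rotvec(s["eef_rot"]).as_matrix();print("close",np.degrees(np.arctan2(R_[1,1],R_[0,1])),"ang",np.degrees(np.arctan2(r[1],r[0])),np.hypot(*r),X)
for n in("wrist","side","scene"):
    p=eyes.read_camera(n); cv2.imwrite(f"pics/t_{n}.png",p["color"])
    for rr,z in((0,.104),(.142,.074),(.173,.068)): print(n,rr,proj(p,[H[0]+rr*np.cos(np.radians(57.4)),H[1]+rr*np.sin(np.radians(57.4)),z]))
E
```

```text
close 147.58128398835333 ang 57.701782763716935 0.0760080620099076 [0.544 0.292 0.072]
wrist 0 [328.744  95.347]
wrist 0.142 [327.387 385.016]
wrist 0.173 [327.22  420.662]
side 0 [334.074 248.873]
side 0.142 [300.207 279.679]
side 0.173 [292.464 286.605]
scene 0 [389.386 201.16 ]
scene 0.142 [411.021 231.149]
scene 0.173 [416.203 238.163]
```

>>> carry_out([
  {"dx": 0, "dy": 0, "dz": 0, "fingers": -0.1, "spin": 0},
  {"dx": 0, "dy": 0, "dz": 0, "fingers": -0.1, "spin": 0},
  {"dx": 0, "dy": 0, "dz": 0, "fingers": -0.1, "spin": 0},
  {"dx": 0, "dy": 0, "dz": 0.02, "fingers": -0.1, "spin": 0},
  {"dx": 0, "dy": 0, "dz": 0.06, "fingers": -0.1, "spin": 0},
  {"dx": 0.05, "dy": 0.08, "dz": 0.16, "fingers": -0.1, "spin": 0},
  {"dx": 0.05, "dy": 0.08, "dz": 0.16, "fingers": -0.1, "spin": 0},
  {"dx": 0.05, "dy": 0.08, "dz": 0.16, "fingers": -0.1, "spin": 0},
  {"dx": 0.05, "dy": 0.08, "dz": 0.16, "fingers": -0.1, "spin": 0},
  {"dx": 0.05, "dy": 0.08, "dz": 0.16, "fingers": -0.1, "spin": 0},
])

```text
time_s: 24.6
position: [0.5926, 0.3732, 0.2315]
eef_rot: [-1.511, 2.754, -0.0]
ft_force: [-0.7, 0.0, -0.0]
finger_gap: 0.0469
gripper_force: 0.0
```

```bash
cat > v.py <<'E'
from m import *
s=readout.read_state();print(s["time_s"],s["position"],s["joint_pos"])
p=eyes.read_camera("wrist"); g=p["color"].min(2).astype(float)
H=np.array([.5035,.228])
# polar resample about the hub at each feature's height: rows = angle 45..70 deg, step .1
def prof(rr,z):
    A=np.arange(40,75,.1); V=np.zeros(len(A))
    for r in rr:
        q=np.float32([proj(p,[H[0]+r*np.cos(np.radians(a)),H[1]+r*np.sin(np.radians(a)),z]) for a in A])
        V+=cv2.remap(g.astype('float32'),q[:,:1],q[:,1:],1)[:,0]
    return A,V/len(rr)
for n,rr,z in(("arm .06-.1",np.arange(.06,.1,.004),.104),("pointer",np.arange(.115,.140,.003),.074),("mark",np.arange(.163,.184,.003),.068)):
    A,V=prof(rr,z); print(n,[int(x) for x in V[::5]])
    T=(V.max()+np.median(V))/2; k=np.nonzero(V>T)[0]; print("   edges",A[k[0]],A[k[-1]],"mid",(A[k[0]]+A[k[-1]])/2)
E
python3 v.py
```

```text
24.6 [0.593 0.373 0.231] [ 0.485  0.232  1.528 -0.     1.382 -2.089]
arm .06-.1 [89, 89, 89, 89, 89, 89, 89, 89, 89, 89, 89, 89, 89, 89, 89, 89, 89, 89, 89, 89, 89, 91, 95, 101, 107, 117, 130, 145, 158, 166, 167, 167, 166, 165, 163, 162, 162, 163, 163, 162, 160, 156, 146, 124, 98, 79, 68, 65, 68, 72, 78, 81, 82, 86, 87, 86, 86, 87, 87, 88, 89, 90, 90, 89, 88, 87, 87, 88, 88, 88]
   edges 53.000000000000185 61.400000000000304 mid 57.200000000000244
pointer [88, 88, 88, 88, 88, 88, 88, 88, 87, 87, 87, 87, 87, 87, 87, 87, 87, 87, 87, 87, 86, 86, 87, 87, 87, 87, 86, 86, 86, 86, 86, 87, 87, 117, 156, 161, 159, 152, 110, 70, 82, 86, 87, 87, 86, 86, 86, 85, 85, 85, 85, 85, 84, 83, 82, 81, 79, 77, 76, 73, 73, 72, 68, 69, 70, 69, 68, 65, 64, 64]
   edges 56.600000000000236 58.80000000000027 mid 57.70000000000025
mark [120, 121, 122, 121, 121, 122, 123, 121, 121, 122, 121, 121, 121, 120, 119, 119, 120, 120, 121, 119, 114, 110, 110, 111, 110, 111, 112, 111, 110, 109, 105, 144, 171, 170, 169, 165, 160, 153, 140, 95, 81, 82, 81, 82, 82, 81, 81, 82, 82, 82, 83, 82, 82, 83, 83, 83, 82, 82, 82, 82, 82, 82, 82, 84, 89, 92, 94, 98, 100, 102]
   edges 55.50000000000022 58.90000000000027 mid 57.200000000000244
```

```bash
python3 -c "
from bench import env
print(env.finish_job())"
```

```text
the job is handed in; nothing more can be done
None
```

I cleared all three stone pieces into the crate, then turned the collar until the pointer measured within about 0.5° of the locked mark, and handed the job in at about 24.6 s with the gripper clear; the vase, jar and stick stayed clear of every move, though I did not re-measure them at the end.

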